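Clamp a tube in the tacking fixture with its tab-lock knob

ROBOT

A 6-joint arm with a two-finger parallel gripper is mounted at the origin on the work surface; the furniture and walls round the work are solid. World frame = base frame: x ahead of the robot, y to its left, z up, the work surface at z = 0. Lengths are in mm, angles in rad, forces in N, time in s.
With the tool pointing down it reaches from about 325 to 900 mm from the base axis. Payload 3.5 kg.
Tool frame: the origin (TCP) lies at the very end of the fingers, on their centre line; the grasp point (between the pads) lies 19 mm behind it; z points along the fingers, y is the line along which they close (so a half turn about z gives the same grasp; the last joint's range is limited). The gripper opens to 85 mm and grips with 20 to 120 N. Pads are 22 mm wide; open, the fingers measure 114 mm over their backs; the gripper's body (76 mm by 85 mm) begins 54 mm behind the grasp point. The pads swing forward as they close: fully open they stand 13 mm farther back than shut.
Start: joints at [1.05, 0.276, -0.026, 1.268, 0, 1.467], TCP at [253.6, 571.235, 231.313] pointing down, gripper open.
Joint ranges: [-3.12, 3.12], [-0.85, 1.88], [-1.08, 1.24], [-1.95, 2.15], [-1.57, 1.53], [-3.14, 3.14]. Speed limits (rad/s): [2.57, 2.57, 3.14, 3.14, 3.14, 3.14].

INTERFACE

Orientations are given as a unit quaternion [x, y, z, w].
In Python, from plant import * gives the robot as it stands. The module is installed in compiled form; this text tells all that it offers.
- The arm moves only by the tool arm_command, never from a script. Its argument "steps" is a list of rows, each an object with "translation": the shift along the tool's x, y, z normalised to -1 to 1, where 1 is 25 cm, a list of three; "turn": the turn, a rotation vector about the tool's x, y, z normalised to -1 to 1, where 1 is pi rad, a list of three. In form: [{"translation": [tx, ty, tz], "turn": [wx, wy, wz]}, ...]. A call has 1 to 8 rows; each row is the pose to reach, as a shift and turn from the pose commanded when the call began, along the tool's axes at that moment, turning the shorter way round; what a row does not reach only later rows make up. A row lasts 1/8 s, in which the tool goes at most 62.5 mm and 10.7 degrees, less where a joint would pass 70% of its speed; a pose out of reach is approached as far as the arm can. A call with a number of a shift or a turn outside -1 to 1 is refused whole. A call with a gripper value outside its range is refused whole. "jaw" is the finger opening in mm, from 0 to 85.4, set as the call begins (left out, the last holds). The fingers move at their own pace and stop on an object; "grip_force" is the grip in N (left out, the last holds). Time passes only in rows, so rows that repeat a pose let the fingers close. It gives the time, the measured TCP pose, the force, the opening and the grip force at its end, in the units of the state.
- get_obs(): the state, without advancing time (a new reading comes with each control period).
- grab_frame(name): name is "side" or "top" or "wrist"; returns (picture, depth): 384x512x3 uint8, blue, green, red; 384x512 float32, mm along the optical axis (not along the pixel's ray), 0 where there is no reading.
- camera_info(name): a dict with "K" (3x3 intrinsics, pixels), "distortion" ([k1, k2, p1, p2, k3] as OpenCV has them; the pictures are not rectified), "T" (4x4, takes a point from camera to world coordinates); the wrist camera has in their place "T_tool_cam" (4x4, takes a point from camera to tool coordinates, whose origin is the TCP and whose axes are the flange's). Camera axes: x right, y down, z forward; pixel columns grow to the right and rows downward; lengths in mm; the calibration is good to about 2 mm. A picture is of the moment at which its call begins: read the wrist's pose just before it. camera_info takes no time and is no camera call.
- job_done(): hands the job in; it is judged then, once.
The state is a dict: "time": time; "q": joint angles; "joint_vel": joint speeds; "joint_torque": joint torques, N m; "tcp_pos": TCP position; "eef_rot": TCP orientation; "force": force on the tool from outside, world axes, zero at the start; "ft_torque": the same for the moment, N m; "finger_gap": finger opening in mm; "finger_force": force on a finger pad.
Only numpy, scipy, OpenCV 4.12 (cv2) and the standard library are available. Lean on these libraries where they do the work, as an engineer would, in place of code of your own. Each camera call takes 0.05 s, during which the arm holds its last target. There are 200 camera calls.

TASK

Load the paint-splashed square tube off-cut into the blue tacking fixture: lay it flat in the channel between jaw and fence and butt its end gently against the end stop. Then pinch both orange tabs of the knob and turn it clockwise until the sprung jaw holds the tube against the fence firmly, with about 15 N (its springs about half in, never bottomed), and let go so that both tabs spring out and lock the knob there. Leave the welding magnet and the tape measure where they are.

Things in the scene. Friction and masses are not known exactly. Their poses are not given: they have to be found in the camera images.
- fixture: Tacking fixture bolted down: steel plate 195 x 150 x 8 mm (x -105 to +90, y -75 to +75 mm); its top is the bed. Origin on the table; x points from the knob over jaw and channel to the fence, y along the channel to the end stop, z up. Blue knob housing 81 x 86 mm, 20 mm high, round x -62, y 0. Jaw and fence rise 18 mm over the bed, so a tube can be held above them.
- channel (a point): Point on the bed (8 mm above the table) at fixture x +31, y 0: a tube centred over this line enters freely. The channel runs along y between the jaw face and the dark steel fence, 130 mm long. The fence is set by hand with its face anywhere from fixture x +54 to +64 mm: not known, to be felt. With the jaw back the channel is 46 to 56 mm wide. Axes as the fixture's.
- tube: Paint-splashed (red, white, black) square tube off-cut, 42 x 85 x 42 mm, 0.2 to 0.45 kg, lying loose on the table. Origin at the centre of its underside, z up, long axis y.
- tube_mid (a point): Centre of the tube, 21 mm above its underside; axes as the tube's.
- end_stop: Small fixed aluminium block with a black thumb screw on the bed, 26 mm wide, 18 mm high. Origin on its working face (looks along its -y at the tube), at bed level; axes parallel to the fixture's. It stands at fixture x +32 mm, anywhere from y +26 to +44 mm. A tube butted against it has its centre 42 mm from the face along -y.
- jaw: Moving jaw, on the knob side of the channel: dark block with a sprung brass-faced bar 70 mm long (along y), 18 mm high, on two coil springs. Origin at bed level where the middle of the brass face stands while the springs are free (at knob 0: fixture x +8 mm); axes parallel to the fixture's. The springs push 6 N per mm pressed in, from no load, and bottom at 5.5 mm.
- knob (a joint): Clamp knob angle (rad): 0 is jaw fully back, grows clockwise from above, at most 1.6. A cam moves the jaw 12 mm to the fence per rad, so 1 N at the jaw is felt as 0.012 N m at the knob, besides some 0.003 N m of friction. Turns only while both tabs are pinched; clamping takes 0.5 to 1.4 rad.
- index_disc (a point): On the knob's axis, top of the dark steel disc, 24 mm above the table. Dowel pins stand on it on a 38 mm radius and reach 31 mm above the table. Pawls on the tabs lock between the pins, every 0.105 rad of knob angle from 0 (1.3 mm of jaw travel). Let go, the knob settles into the nearest notch or the one behind it: the force may rise by 4 N or fall by 7 N. Axes as the fixture's.
- knob_grip (a point): On the knob's axis at mid height of the tabs, 53 mm above the table. z up; y runs through both tabs and turns with the knob (at knob 0 it is 0.65 rad anticlockwise of the fixture's y). The knob is a black bar 60 x 33 mm, top 70 mm above the table; on each long side an orange tab, 20 mm wide, 35 to 67 mm above the table. Over the tabs 54 mm, pinched 46 mm.
- tab_a (a joint): Travel of the tab on the +y side of knob_grip (m): 0 is fully out (locked), 0.004 fully pinched in, free of the pins from 0.0025. Its spring needs 4.5 N to start and 10.5 N fully in.
- tab_b (a joint): The same for the tab on the -y side.
- magnet: Red arrow-shaped welding magnet, 68 x 110 x 16 mm, lying loose. Origin at the centre of its underside.
- tape: Yellow tape measure, 36 x 80 x 63 mm, standing loose. Origin at the centre of its underside.
Mind the look-alikes: they are no part of the job. What is shaped like the tube but pink is not meant.

How it is judged:
By the outcome, as a careful person would: the job done as asked, in the order asked, and still so for the second after the job is handed in, with the robot touching nothing.
It also fails if it takes over 72 s, if anything falls off the work surface, if the arm or the gripper's body presses on something with over 40 N, if the wrist force passes 120 N, or if a joint passes its speed limit or range.

## Working session

There is one attempt and no reset: what is moved stays moved. The work goes in short steps, Python scripts to look and compute and a tool call to move; the robot and the scene stay as the last step left them, time stands still between calls to the robot, and variables do not carry over. Pictures are saved under pics/ and viewed, at most 10 in all, crops included, and the job is handed in when it is done.

Besides the shell and the picture viewer there is one more tool, called after "Emit:" as name([rows], argument=value, ...), one row to a line, values as JSON. arm_command: Moves the arm, as the interface text tells. Its arguments: {"type":"object","properties":{"steps":{"type":"array","items":{"type":"object","properties":{"translation":{"type":"array","items":{"type":"number"}},"turn":{"type":"array","items":{"type":"number"}}}}},"jaw":{"type":"number"},"grip_force":{"type":"number"}},"required":["steps"]}

```bash
mkdir -p pics; cat > h.py <<'E'
from plant import *
import numpy as np, cv2
from scipy.spatial.transform import Rotation as R
def cam(name):
    o=get_obs(); im,d=grab_frame(name); c=camera_info(name)
    K=np.array(c["K"]);D=np.array(c["distortion"])
    if name=="wrist":
        T=np.eye(4);T[:3,:3]=R.from_quat(o["eef_rot"]).as_matrix();T[:3,3]=o["tcp_pos"];T=T@np.array(c["T_tool_cam"])
    else: T=np.array(c["T"])
    return im,d,K,D,T
def ray(uv,K,D,T,z):
    p=cv2.undistortPoints(np.array(uv,float).reshape(-1,1,2),K,D)[:,0]
    r=np.c_[p,np.ones(len(p))]@T[:3,:3].T
    o=T[:3,3]; return o+r*((z-o[2])/r[:,2])[:,None]
def cloud(d,K,D,T):
    v,u=np.mgrid[:384,:512]
    p=cv2.undistortPoints(np.c_[u.ravel(),v.ravel()].astype(float).reshape(-1,1,2),K,D)[:,0]
    z=d.ravel()[:,None]
    P=np.c_[p,np.ones(len(p))]*z@T[:3,:3].T+T[:3,3]
    P[z[:,0]==0]=np.nan
    return P.reshape(384,512,3)
def rel(p,rotz=0):
    pass
E
python3 - <<'E'
from h import *
o=get_obs();print(o)
for n in("top","side","wrist"):
    im,d,K,D,T=cam(n);cv2.imwrite(f"pics/{n}0.png",im);np.savez(f"{n}0.npz",im=im,d=d,K=K,D=D,T=T);print(n,T[:3,3].round(),T[:3,2].round(2))
a=[cv2.imread(f"pics/{n}0.png") for n in("top","side")]
E
```

```text
{'time': 0.0, 'q': array([ 1.04960727e+00,  2.77133887e-01, -2.78977100e-02,  1.26801865e+00,
        1.32426400e-05,  1.46740806e+00]), 'joint_vel': array([ 0.00074157,  0.00018017,  0.0006751 ,  0.00161366, -0.00022143,
       -0.00113944]), 'joint_torque': array([-5.51828653e-04, -4.45502436e+01,  2.95206159e+01,  1.62375852e-02,
       -1.14074667e-04, -3.26214426e-06]), 'tcp_pos': array([253.19685311, 570.5493747 , 230.1512403 ]), 'eef_rot': array([ 2.07384200e-01,  9.78258924e-01, -1.07041929e-03, -3.52545778e-04]), 'force': array([-0.4089567 , -0.03322049,  0.53817621]), 'ft_torque': array([-0.0282183 ,  0.00310905,  0.00183972]), 'finger_force': 0.0, 'finger_gap': 85.5701668098793}
top [359. 162. 967.] [ 0.21 -0.02 -0.98]
side [ 233. -682.  500.] [ 0.33  0.84 -0.44]
wrist [188. 602. 373.] [ 0.26 -0.12 -0.96]
```

View pics/top0.png

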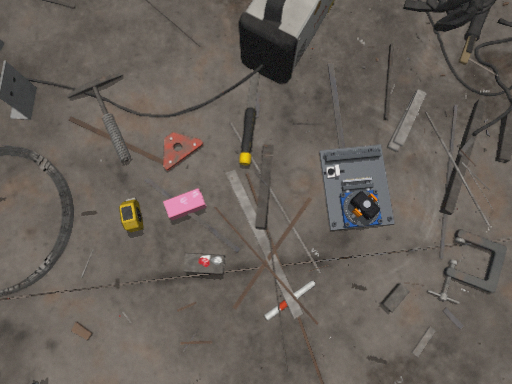

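View pics/side0.png

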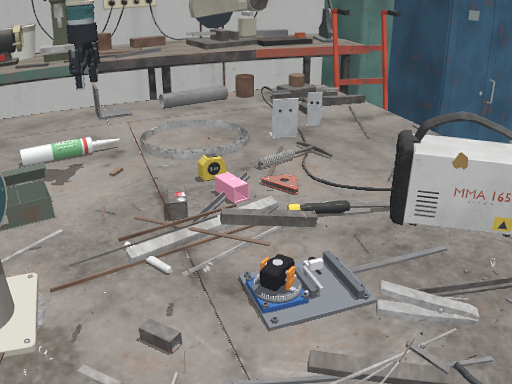

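The top view shows the splashed grey tube at (206,263), the fixture at (358,188) with its knob at (365,206) and end stop at (332,171), and the pink decoy at (185,204). Next I'll measure them.

```bash
python3 - <<'E'
from h import *
z=np.load("top0.npz");im,d,K,D,T=[z[k] for k in("im","d","K","D","T")]
P=cloud(d,K,D,T)
def rect(mask,zz,name):
    n,l,s,c=cv2.connectedComponentsWithStats(mask.astype(np.uint8))
    i=1+s[1:,4].argmax();vu=np.argwhere(l==i)[:,::-1]
    W=ray(vu,K,D,T,zz)[:,:2].astype(np.float32);r=cv2.minAreaRect(W)
    print(name,s[i],np.round(r[0],1),np.round(r[1],1),round(r[2],1),"medz",np.nanmedian(P[l==i][:,2]).round(1))
win=np.zeros((384,512),bool);win[240:290,170:240]=1
zz=P[...,2]
rect(win&(zz>34)&(zz<52),42,"tube")
win[:]=0;win[130:245,305:405]=1
for lo,hi,zc,n in[(4,14,8,"plate"),(4,90,8,"all"),(20,34,26,"fencejaw"),(62,80,70,"knobtop")]:
    rect(win&(zz>lo)&(zz<hi),zc,n)
b=im.astype(int)
blue=win&(b[...,0]>b[...,2]+50);rect(blue,28,"blue")
print(K.round(1).tolist())
hsv=cv2.cvtColor(im,cv2.COLOR_BGR2HSV)
o=win&(hsv[...,0]>5)&(hsv[...,0]<25)&(hsv[...,1]>150)&(hsv[...,2]>120)
n,l,s,c=cv2.connectedComponentsWithStats(o.astype(np.uint8));print(s,ray(c,K,D,T,67).round(1))
cr=cv2.resize(im[130:245,305:405],None,fx=5,fy=5,interpolation=cv2.INTER_CUBIC);cr2=cv2.resize(im[235:293,175:235],None,fx=5,fy=5,interpolation=cv2.INTER_CUBIC)
o=np.zeros((575,800,3),np.uint8);o[:,:500]=cr;o[:290,500:800]=cr2;cv2.imwrite("pics/crop1.png",o)
E
```

```text
tube [183 253  42  21 762] [408.5 273. ] [87.1 41.8] 79.9 medz 42.3
plate [ 320  130   74  100 2866] [571.5 -97.1] [150.  241.3] 89.1 medz 8.0
all [ 320  130   74  100 5080] [571.5 -97.1] [150.  241.3] 89.1 medz 10.4
fencejaw [341 189  42  38 585] [494.  -95.8] [86.1 82.6] 89.4 medz 23.8
knobtop [353 191  27  28 427] [496.5 -99.3] [58.  43.4] 36.3 medz 69.5
blue [343 212  14  15  57] [466.9 -59.3] [41.  14.9] 36.7 medz 19.4
[[413.4, 0.0, 255.1], [0.0, 413.4, 191.3], [0.0, 0.0, 1.0]]
[[     0      0    512    384 196559]
 [   370    194      7      7     18]
 [   354    208      8      8     31]] [[ 550.2  141.7   67. ]
 [ 509.1 -116.1   67. ]
 [ 479.1  -75.4   67. ]]
```

View pics/crop1.png

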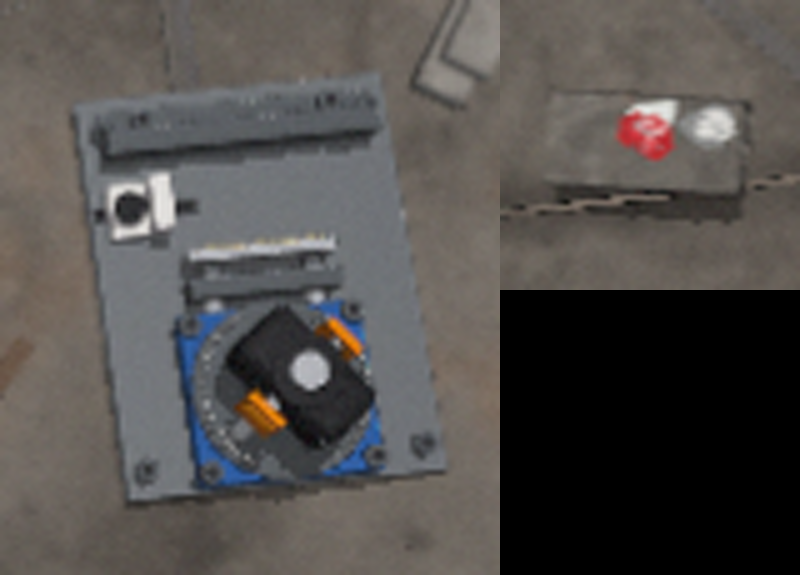

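The crop shows the fixture's plate with the dark fence on top, the jaw with its brass bar below it at about (262,245) in the crop, and the end stop face at crop (172,200). The tube's splashes are confirmed (red, white, black). I'll get the fixture frame from its corners and then move.

```bash
cat >> h.py <<'E'
def go(pos,yaw=None,o=None):
    "print shift/turn to bring TCP to pos with tool y at yaw (rad, world), tool down"
    o=o or get_obs(); M=R.from_quat(o["eef_rot"])
    t=M.inv().apply(np.array(pos)-o["tcp_pos"])/250
    y=M.apply([0,1,0]); cur=np.arctan2(y[1],y[0])
    if yaw is None: yaw=cur
    T=R.from_matrix(np.array([[-np.sin(yaw),np.cos(yaw),0],[np.cos(yaw),np.sin(yaw),0],[0,0,-1]]).T)
    w=(M.inv()*T).as_rotvec()/np.pi
    print("yaw",round(cur,4),"translation",t.round(4).tolist(),"turn",w.round(4).tolist())
E
python3 - <<'E'
from h import *
z=np.load("top0.npz");im,d,K,D,T=[z[k] for k in("im","d","K","D","T")]
f=lambda l,zz:ray(np.array(l)/5+[305,130]-0.4,K,D,T,zz)[:,:2]
c=f([(75,103),(380,73),(445,468),(127,502)],8)
print(c.round(1),"sides",np.linalg.norm(c-np.roll(c,-1,0),axis=1).round(1))
# fixture corners in same order: (+90,+75),(+90,-75),(-105,-75),(-105,75)
F=np.array([(90,75),(90,-75),(-105,-75),(-105,75)],float)
A=F-F.mean(0);B=c-c.mean(0)
yaw=np.arctan2((A[:,0]*B[:,1]-A[:,1]*B[:,0]).sum(),(A*B).sum())
Rm=np.array([[np.cos(yaw),-np.sin(yaw)],[np.sin(yaw),np.cos(yaw)]]);t=c.mean(0)-Rm@F.mean(0)
print("fix",t.round(1),"yaw",round(yaw,4))
inv=lambda p:((p-t)@Rm).round(1)
print("knob",inv(f([(310,370)],70)),"fence top near edge",inv(f([(107,150),(378,128)],26)),"brass",inv(f([(190,244),(335,236)],26)),"stop face",inv(f([(174,215),(172,180)],26)))
tube=np.array([408.5,273]);yt=np.radians(-10.1)
go([408.5,273,120],yt)
go([408.5,273,18],yt)
E
```

```text
[[ 646.5  -25.4]
 [ 644.4 -173.6]
 [ 451.5 -169.4]
 [ 452.2  -21.1]] sides [148.1 193.  148.3 194.3]
fix [556.1 -97.5] yaw -0.0175
knob [[-61.4  -1.2]] fence top near edge [[ 59.1  65. ]
 [ 57.3 -63.1]] brass [[ 10.   32.5]
 [  7.3 -35. ]] stop face [[24.6 38. ]
 [41.6 36.6]]
yaw 1.153 translation [-1.0507, -0.8357, 0.4429] turn [-0.0005, 0.0003, 0.4231]
yaw 1.153 translation [-1.0508, -0.835, 0.8509] turn [-0.0005, 0.0003, 0.4231]
```

Emit:
arm_command([
  {"translation": [-0.13, -0.1, 0.03], "turn": [0, 0, 0.05]},
  {"translation": [-0.26, -0.2, 0.07], "turn": [0, 0, 0.1]},
  {"translation": [-0.4, -0.32, 0.12], "turn": [0, 0, 0.16]},
  {"translation": [-0.54, -0.43, 0.17], "turn": [0, 0, 0.21]},
  {"translation": [-0.68, -0.54, 0.22], "turn": [0, 0, 0.26]},
  {"translation": [-0.8, -0.65, 0.27], "turn": [0, 0, 0.32]},
  {"translation": [-0.92, -0.75, 0.3], "turn": [0, 0, 0.37]},
  {"translation": [-0.98, -0.82, 0.33], "turn": [0, 0, 0.423]},
], jaw=70)

```text
time: 1.15
tcp_pos: [394.8, 282.8, 148.3]
eef_rot: [0.769, 0.64, -0.0, 0.0]
force: [-0.1, -0.4, -0.5]
finger_gap: 70.1
finger_force: 0.0
```

```bash
python3 - <<'E'
from h import *
im,d,K,D,T=cam("wrist");cv2.imwrite("pics/w1.png",im)
P=cloud(d,K,D,T);zz=P[...,2]
m=((zz>37)&(zz<48)).astype(np.uint8)
n,l,s,c=cv2.connectedComponentsWithStats(m)
for i in range(1,n):
    if s[i,4]>800:
        r=cv2.minAreaRect(P[l==i][:,:2].astype(np.float32));print(s[i],r,np.median(P[l==i],0))
go([408.5,273,18],np.radians(-10.1))
E
```

```text
[ 394   65   80  120 5713] ((552.3544921875, 305.868896484375), (43.23644256591797, 86.2279281616211), 14.838601112365723) [550.46277957 308.78602148  41.94701387]
[ 244  146   53   99 4929] ((412.171630859375, 272.82843017578125), (85.8115005493164, 42.20177459716797), 80.00152587890625) [412.18526631 276.03022439  41.68974485]
yaw -0.188 translation [-0.0174, 0.0627, 0.5167] turn [-0.0004, 0.0012, -0.0037]
```

View pics/w1.png

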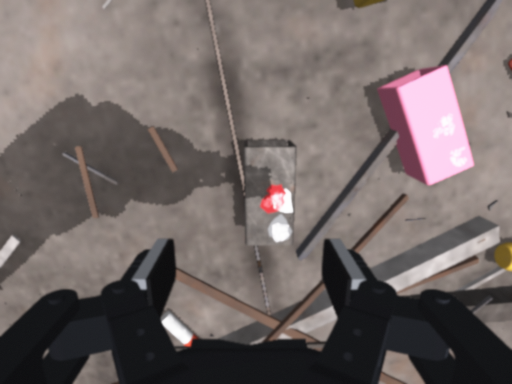

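The wrist view shows the tube at (270,192) between the fingers, with its centre at about (411,273) and yaw -10 deg, matching the top camera. I'll go down and grip.

Emit:
arm_command([
  {"translation": [-0.015, 0.07, 0.15], "turn": [0, 0, -0.004]},
  {"translation": [-0.015, 0.071, 0.3], "turn": [0, 0, -0.004]},
  {"translation": [-0.015, 0.071, 0.42], "turn": [0, 0, -0.004]},
  {"translation": [-0.015, 0.071, 0.48], "turn": [0, 0, -0.004]},
  {"translation": [-0.015, 0.071, 0.517], "turn": [0, 0, -0.004]},
  {"translation": [-0.015, 0.071, 0.517], "turn": [0, 0, -0.004]},
])

```text
time: 1.95
tcp_pos: [411.2, 277.9, 19.7]
eef_rot: [0.762, 0.647, 0.0, -0.0]
force: [0.5, 0.8, 0.6]
finger_gap: 70.2
finger_force: 0.0
```

Emit:
arm_command([
  {"translation": [0, 0, 0], "turn": [0, 0, 0]},
  {"translation": [0, 0, 0], "turn": [0, 0, 0]},
  {"translation": [0, 0, 0], "turn": [0, 0, 0]},
  {"translation": [0, 0, 0], "turn": [0, 0, 0]},
  {"translation": [0, 0, 0], "turn": [0, 0, 0]},
], jaw=20, grip_force=50)

```text
time: 2.58
tcp_pos: [412.3, 278.4, 20.8]
eef_rot: [0.762, 0.647, 0.001, 0.0]
force: [-1.0, -0.2, 6.2]
finger_gap: 41.0
finger_force: 53.2
```

```bash
python3 - <<'E'
from h import *
o=get_obs();print({k:np.round(o[k],2) for k in("tcp_pos","force","finger_gap","finger_force")})
o["tcp_pos"]=o["tcp_pos"]; go(o["tcp_pos"]+[0,0,75])
c,s=np.cos(-.0175),np.sin(-.0175)
print("channel",556.1+31*c+15*s,-97.5+31*s-15*c)
E
```

```text
{'tcp_pos': array([412.28, 278.36,  20.84]), 'force': array([-0.97, -0.23,  6.23]), 'finger_gap': np.float64(41.01), 'finger_force': np.float64(53.25)}
yaw -0.1633 translation [0.0005, 0.0006, -0.3] turn [0.0006, -0.0006, 0.0]
channel 586.8327666443753 -113.0401754939374
```

Emit:
arm_command([
  {"translation": [0, 0, -0.1], "turn": [0, 0, 0]},
  {"translation": [0, 0, -0.25], "turn": [0, 0, 0]},
  {"translation": [-0.1, 0.06, -0.38], "turn": [0, 0, 0]},
  {"translation": [-0.25, 0.16, -0.42], "turn": [0, 0, -0.01]},
  {"translation": [-0.42, 0.28, -0.42], "turn": [0, 0, -0.02]},
  {"translation": [-0.6, 0.4, -0.42], "turn": [0, 0, -0.03]},
  {"translation": [-0.78, 0.52, -0.42], "turn": [0, 0, -0.04]},
  {"translation": [-0.95, 0.63, -0.42], "turn": [0, 0, -0.046]},
])

```text
time: 3.58
tcp_pos: [527.8, 16.0, 123.9]
eef_rot: [0.714, 0.701, -0.0, -0.0]
force: [0.9, 0.4, -3.1]
finger_gap: 41.0
finger_force: 52.2
```

Emit:
arm_command([
  {"translation": [-0.15, 0.08, 0], "turn": [0, 0, 0]},
  {"translation": [-0.28, 0.17, 0], "turn": [0, 0, 0]},
  {"translation": [-0.37, 0.22, 0], "turn": [0, 0, 0]},
  {"translation": [-0.42, 0.25, 0], "turn": [0, 0, 0]},
  {"translation": [-0.43, 0.25, 0], "turn": [0, 0, 0]},
  {"translation": [-0.43, 0.25, 0], "turn": [0, 0, 0]},
])

```text
time: 4.32
tcp_pos: [587.5, -90.0, 124.3]
eef_rot: [0.713, 0.701, -0.0, -0.001]
force: [-0.2, 0.6, -1.6]
finger_gap: 40.8
finger_force: 52.1
```

```bash
python3 - <<'E'
from h import *
o=get_obs();print({k:np.round(o[k],2) for k in("tcp_pos","force","finger_gap")})
im,d,K,D,T=cam("wrist")
s,ds,*_=cam("side");np.savez("w2.npz",im=im,d=d,K=K,D=D,T=T)
a=np.zeros((600,800,3),np.uint8);a[:,:]=0
a[:384,:512]=im
a[384:600,:,:][:216,:288]=cv2.resize(s[215:323,230:374],None,fx=2,fy=2)
cv2.imwrite("pics/w2.png",a)
go([586.8,-113,45],-.0175)
E
```

```text
{'tcp_pos': array([587.47, -89.97, 124.27]), 'force': array([-0.21,  0.58, -1.61]), 'finger_gap': np.float64(40.75)}
yaw -0.0176 translation [-0.093, -0.0015, 0.3177] turn [-0.0003, -0.0002, -0.0]
```

View pics/w2.png

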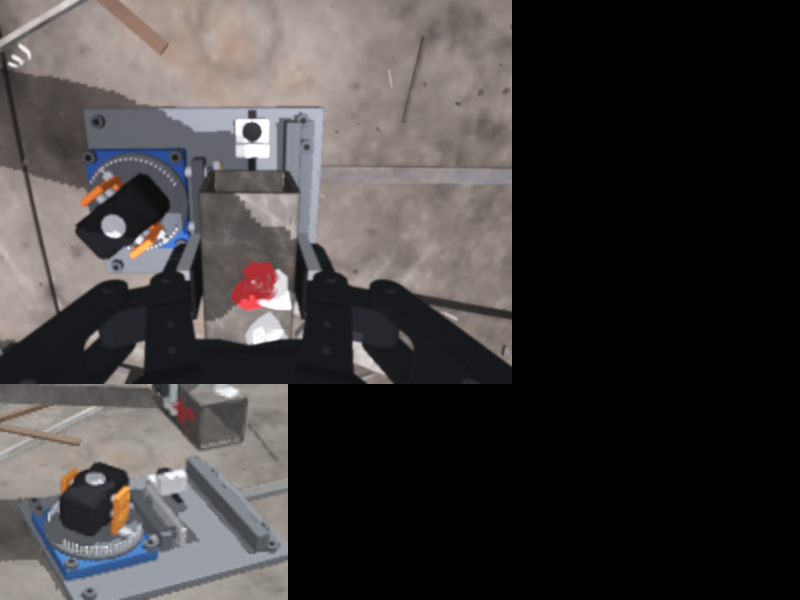

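The wrist view shows the held tube straight over the fixture, with the stop at (252,140), fence at (290,140), jaw at (200,175), and the plate's far corners at (84,108) and (322,106). I'll refine fence, jaw and tube positions by ray casting.

```bash
python3 - <<'E'
from h import *
z=np.load("w2.npz");im,d,K,D,T=[z[k] for k in("im","d","K","D","T")]
P=cloud(d,K,D,T)
c,s=np.cos(-.0175),np.sin(-.0175);Rm=np.array([[c,-s],[s,c]]);t=np.array([556.1,-97.5])
F=P.copy();F[...,:2]=(P[...,:2]-t)@Rm
inv=lambda uv,zz:((ray(uv,K,D,T,zz)[:,:2]-t)@Rm).round(1).tolist()
print("plate far corners (90,75),(-105,75):",inv([(322,106.5),(84,108.5)],8))
print("knob axis (-62,0):",inv([(114,226)],70))
zz=F[...,2]
for v in range(112,168,8):
    row=[(u,F[v,u].round(1).tolist()) for u in range(180,325) if 22<zz[v,u]<30]
    if row: 
        us=[r[0] for r in row]; g=[i for i in range(1,len(us)) if us[i]-us[i-1]>1]
        print(v,[ (row[i][0],row[i][1]) for i in [0]+[j for k in g for j in(k-1,k)]+[len(us)-1]])
m=(zz>130)&(zz<160)
v,u=np.where(m); sel=(u>195)&(u<305)&(v>185)&(v<245)
Q=F[v[sel],u[sel]];print("tube top x range",np.percentile(Q[:,0],[1,99]).round(1),"y max",np.percentile(Q[:,1],99).round(1),"z",np.median(Q[:,2]).round(1))
for vv in(195,230):
    us=[k for k in range(190,310) if m[vv,k]];print(vv,F[vv,us[0]].round(1),F[vv,us[-1]].round(1))
print("tcp fix",((get_obs()["tcp_pos"][:2]-t)@Rm).round(1))
E
```

```text
plate far corners (90,75),(-105,75): [[91.3, 74.3], [-99.5, 73.8]]
knob axis (-62,0): [[-58.4, -1.6]]
128 [(254, [37.0, 58.7, 22.6]), (254, [37.0, 58.7, 22.6]), (286, [61.1, 59.0, 25.6]), (301, [72.3, 59.1, 26.2])]
136 [(247, [31.7, 52.6, 22.1]), (247, [31.7, 52.6, 22.1]), (286, [61.2, 53.1, 26.1]), (301, [72.7, 53.0, 25.1])]
144 [(239, [25.5, 46.6, 22.7]), (239, [25.5, 46.6, 22.7]), (241, [27.1, 46.6, 22.8]), (241, [27.1, 46.6, 22.8]), (245, [30.1, 46.5, 22.0]), (245, [30.1, 46.5, 22.0]), (247, [31.7, 46.5, 22.4]), (247, [31.7, 46.5, 22.4]), (250, [34.0, 46.5, 22.4]), (250, [34.0, 46.5, 22.4]), (253, [36.3, 46.5, 22.0]), (253, [36.3, 46.5, 22.0]), (255, [37.8, 46.5, 22.7]), (255, [37.8, 46.5, 22.7]), (259, [40.9, 46.5, 22.2]), (259, [40.9, 46.5, 22.2]), (261, [42.5, 46.5, 22.6]), (261, [42.5, 46.5, 22.6]), (267, [47.1, 46.5, 22.6]), (267, [47.1, 46.5, 22.6]), (285, [60.9, 46.7, 23.7]), (300, [72.2, 46.9, 24.8])]
152 [(236, [23.3, 40.9, 26.1]), (268, [47.8, 40.8, 25.8]), (285, [61.0, 40.6, 24.1]), (300, [72.3, 40.9, 26.3])]
160 [(180, [-20.4, 34.6, 24.7]), (181, [-19.5, 34.7, 25.3]), (192, [-11.2, 34.4, 23.8]), (202, [-3.4, 34.3, 23.8]), (214, [5.9, 34.3, 23.6]), (214, [5.9, 34.3, 23.6]), (216, [7.5, 34.2, 23.5]), (219, [9.9, 34.3, 24.1]), (285, [61.1, 34.5, 25.3]), (300, [72.8, 34.4, 24.8])]
tube top x range [12.1 55.8] y max 45.2 z 145.0
195 [ 12.6  43.6 143.8] [ 53.8  43.5 143.5]
230 [ 12.2  27.9 143.2] [ 53.9  27.4 142.2]
tcp fix [31.4  8.2]
```

Emit:
arm_command([
  {"translation": [-0.05, 0.01, 0], "turn": [0, 0, 0]},
  {"translation": [-0.093, 0.01, 0.05], "turn": [0, 0, 0]},
  {"translation": [-0.093, 0.01, 0.14], "turn": [0, 0, 0]},
  {"translation": [-0.093, 0.01, 0.22], "turn": [0, 0, 0]},
  {"translation": [-0.093, 0.01, 0.27], "turn": [0, 0, 0]},
  {"translation": [-0.093, 0.01, 0.29], "turn": [0, 0, 0]},
  {"translation": [-0.093, 0.01, 0.29], "turn": [0, 0, 0]},
])

```text
time: 5.3
tcp_pos: [590.5, -114.4, 51.9]
eef_rot: [0.714, 0.7, -0.0, -0.0]
force: [-0.1, -0.9, -2.8]
finger_gap: 40.6
finger_force: 52.2
```

Emit:
arm_command([
  {"translation": [0, 0, 0.012], "turn": [0, 0, 0]},
  {"translation": [0, 0, 0.024], "turn": [0, 0, 0]},
  {"translation": [0, 0, 0.036], "turn": [0, 0, 0]},
  {"translation": [0, 0, 0.036], "turn": [0, 0, 0]},
])

```text
time: 5.8
tcp_pos: [590.2, -114.1, 42.8]
eef_rot: [0.714, 0.7, -0.0, -0.0]
force: [-0.4, 0.6, -2.2]
finger_gap: 41.1
finger_force: 52.2
```

Emit:
arm_command([
  {"translation": [0, 0, 0.012], "turn": [0, 0, 0]},
  {"translation": [0, 0, 0.024], "turn": [0, 0, 0]},
  {"translation": [0, 0, 0.036], "turn": [0, 0, 0]},
  {"translation": [0, 0, 0.044], "turn": [0, 0, 0]},
  {"translation": [0, 0, 0.044], "turn": [0, 0, 0]},
])

```text
time: 6.42
tcp_pos: [590.3, -114.2, 31.8]
eef_rot: [0.714, 0.7, -0.0, -0.0]
force: [0.4, 0.0, -2.5]
finger_gap: 40.4
finger_force: 52.2
```

Emit:
arm_command([
  {"translation": [0, 0, 0.004], "turn": [0, 0, 0]},
  {"translation": [0, 0, 0.008], "turn": [0, 0, 0]},
  {"translation": [0, 0, 0.008], "turn": [0, 0, 0]},
])

```text
time: 6.8
tcp_pos: [590.4, -114.2, 30.0]
eef_rot: [0.714, 0.7, -0.0, -0.0]
force: [-0.4, -0.8, -1.9]
finger_gap: 41.0
finger_force: 52.2
```

Emit:
arm_command([
  {"translation": [0, 0, 0.004], "turn": [0, 0, 0]},
  {"translation": [0, 0, 0.008], "turn": [0, 0, 0]},
  {"translation": [0, 0, 0.008], "turn": [0, 0, 0]},
])

```text
time: 7.18
tcp_pos: [590.6, -114.3, 28.9]
eef_rot: [0.714, 0.7, 0.0, 0.0]
force: [-2.8, 0.3, 5.5]
finger_gap: 40.9
finger_force: 52.9
```

Emit:
arm_command([
  {"translation": [0, 0, -0.002], "turn": [0, 0, 0]},
  {"translation": [0.01, 0, -0.002], "turn": [0, 0, 0]},
  {"translation": [0.02, 0, -0.002], "turn": [0, 0, 0]},
  {"translation": [0.03, 0, -0.002], "turn": [0, 0, 0]},
  {"translation": [0.04, 0, -0.002], "turn": [0, 0, 0]},
  {"translation": [0.045, 0, -0.002], "turn": [0, 0, 0]},
  {"translation": [0.045, 0, -0.002], "turn": [0, 0, 0]},
])

```text
time: 8.05
tcp_pos: [591.2, -103.0, 28.9]
eef_rot: [0.714, 0.7, 0.0, 0.0]
force: [-0.5, -2.2, 4.0]
finger_gap: 41.1
finger_force: 52.9
```

Emit:
arm_command([
  {"translation": [0.004, 0, 0], "turn": [0, 0, 0]},
  {"translation": [0.008, 0, 0], "turn": [0, 0, 0]},
  {"translation": [0.008, 0, 0], "turn": [0, 0, 0]},
])

```text
time: 8.43
tcp_pos: [591.1, -101.2, 28.9]
eef_rot: [0.714, 0.7, 0.0, 0.0]
force: [0.6, -3.7, 5.0]
finger_gap: 40.8
finger_force: 53.1
```

Emit:
arm_command([
  {"translation": [0.004, 0, 0], "turn": [0, 0, 0]},
  {"translation": [0.008, 0, 0], "turn": [0, 0, 0]},
  {"translation": [0.008, 0, 0], "turn": [0, 0, 0]},
])

```text
time: 8.8
tcp_pos: [591.0, -99.2, 28.9]
eef_rot: [0.714, 0.7, -0.0, 0.0]
force: [-0.3, -3.8, 5.6]
finger_gap: 41.1
finger_force: 53.2
```

Emit:
arm_command([
  {"translation": [0.003, 0, 0], "turn": [0, 0, 0]},
  {"translation": [0.006, 0, 0], "turn": [0, 0, 0]},
  {"translation": [0.006, 0, 0], "turn": [0, 0, 0]},
])

```text
time: 9.18
tcp_pos: [591.0, -98.2, 28.9]
eef_rot: [0.714, 0.7, -0.0, 0.001]
force: [-0.2, -5.8, 4.9]
finger_gap: 41.3
finger_force: 53.2
```

Emit:
arm_command([
  {"translation": [0.003, 0, 0], "turn": [0, 0, 0]},
  {"translation": [0.003, 0, 0], "turn": [0, 0, 0]},
  {"translation": [0.003, 0, 0], "turn": [0, 0, 0]},
])

```text
time: 9.55
tcp_pos: [591.1, -98.1, 29.0]
eef_rot: [0.714, 0.7, -0.001, 0.001]
force: [-1.4, -6.7, 5.2]
finger_gap: 40.9
finger_force: 53.1
```

Emit:
arm_command([
  {"translation": [-0.001, 0.004, 0], "turn": [0, 0, 0]},
  {"translation": [-0.001, 0.008, 0], "turn": [0, 0, 0]},
  {"translation": [-0.001, 0.008, 0], "turn": [0, 0, 0]},
])

```text
time: 9.93
tcp_pos: [591.2, -98.1, 28.9]
eef_rot: [0.714, 0.7, -0.002, -0.0]
force: [-4.4, -7.3, 9.8]
finger_gap: 40.8
finger_force: 53.7
```

Emit:
arm_command([
  {"translation": [0, 0.004, 0], "turn": [0, 0, 0]},
  {"translation": [0, 0.006, 0], "turn": [0, 0, 0]},
  {"translation": [0, 0.006, 0], "turn": [0, 0, 0]},
])

```text
time: 10.3
tcp_pos: [591.2, -98.1, 29.0]
eef_rot: [0.714, 0.7, -0.003, -0.001]
force: [-7.7, -6.4, 11.9]
finger_gap: 41.1
finger_force: 54.1
```

Emit:
arm_command([
  {"translation": [0, 0, -0.005], "turn": [0, 0, 0]},
  {"translation": [0, 0, -0.005], "turn": [0, 0, 0]},
  {"translation": [0, 0, -0.005], "turn": [0, 0, 0]},
])

```text
time: 10.68
tcp_pos: [591.2, -98.0, 29.1]
eef_rot: [0.714, 0.7, -0.003, -0.001]
force: [-4.7, -7.1, 6.1]
finger_gap: 40.8
finger_force: 53.2
```

```bash
python3 - <<'E'
from h import *
o=get_obs();print({k:np.round(o[k],2) for k in("tcp_pos","force","finger_gap","q")})
im,d,K,D,T=cam("wrist");t,*_=cam("top")
a=np.zeros((600,800,3),np.uint8);a[:400,:400]=cv2.resize(im[60:260,150:350],None,fx=2,fy=2)
a[:400,400:800]=cv2.resize(t[140:220,320:400],None,fx=5,fy=5);cv2.imwrite("pics/w3.png",a)
E
```

```text
{'tcp_pos': array([591.25, -98.01,  29.05]), 'force': array([-4.75, -7.09,  6.1 ]), 'finger_gap': np.float64(40.77), 'q': array([-0.27,  0.41, -0.3 ,  0.86, -0.  ,  1.32])}
```

View pics/w3.png

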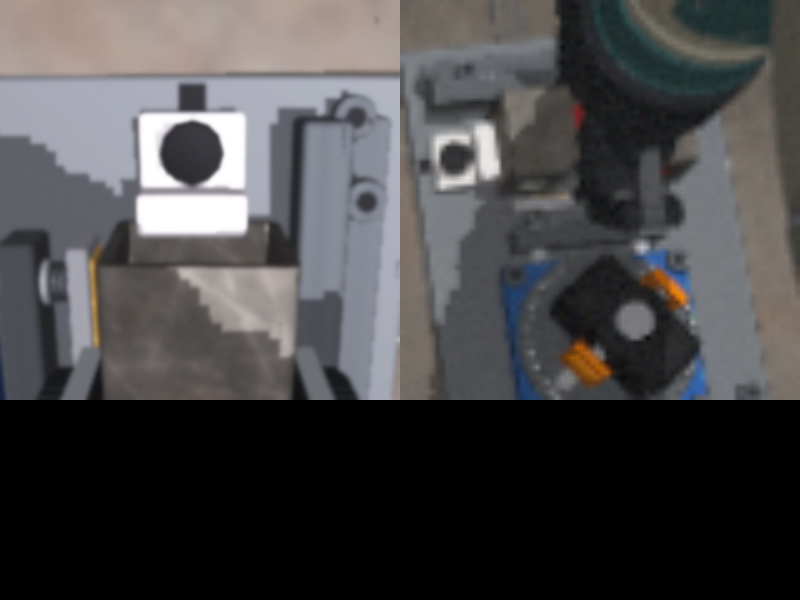

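The tube's end meets the stop (crop, 190,232) with about 2 mm still open at the fence, so friction was holding it sideways. I'll ease off the stop, seat it on the fence, then butt it again.

Emit:
arm_command([
  {"translation": [-0.012, 0, -0.006], "turn": [0, 0, 0]},
  {"translation": [-0.018, 0, -0.008], "turn": [0, 0, 0]},
  {"translation": [-0.018, 0, -0.008], "turn": [0, 0, 0]},
])

```text
time: 11.15
tcp_pos: [593.5, -100.7, 30.9]
eef_rot: [0.714, 0.701, 0.0, -0.001]
force: [-0.4, 0.4, -3.1]
finger_gap: 40.6
finger_force: 52.1
```

Emit:
arm_command([
  {"translation": [0, 0.004, 0], "turn": [0, 0, 0]},
  {"translation": [0, 0.004, 0], "turn": [0, 0, 0]},
  {"translation": [0, 0.004, 0], "turn": [0, 0, 0]},
])

```text
time: 11.52
tcp_pos: [593.9, -100.9, 31.1]
eef_rot: [0.714, 0.701, -0.0, -0.001]
force: [-2.8, 1.2, -3.5]
finger_gap: 41.2
finger_force: 52.0
```

Emit:
arm_command([
  {"translation": [0, 0.003, 0], "turn": [0, 0, 0]},
  {"translation": [0, 0.003, 0], "turn": [0, 0, 0]},
  {"translation": [0, 0.003, 0], "turn": [0, 0, 0]},
])

```text
time: 11.9
tcp_pos: [594.0, -100.9, 31.2]
eef_rot: [0.714, 0.701, -0.001, -0.002]
force: [-4.5, 2.1, -3.0]
finger_gap: 41.3
finger_force: 52.2
```

Emit:
arm_command([
  {"translation": [0.004, -0.002, 0.005], "turn": [0, 0, 0]},
  {"translation": [0.009, -0.002, 0.009], "turn": [0, 0, 0]},
  {"translation": [0.014, -0.002, 0.009], "turn": [0, 0, 0]},
  {"translation": [0.014, -0.002, 0.009], "turn": [0, 0, 0]},
])

```text
time: 12.4
tcp_pos: [594.0, -99.1, 29.3]
eef_rot: [0.714, 0.7, -0.002, -0.0]
force: [-4.4, -2.8, -2.9]
finger_gap: 40.7
finger_force: 52.2
```

Emit:
arm_command([
  {"translation": [0.003, -0.002, 0.002], "turn": [0, 0, 0]},
  {"translation": [0.006, -0.002, 0.003], "turn": [0, 0, 0]},
  {"translation": [0.006, -0.002, 0.003], "turn": [0, 0, 0]},
])

```text
time: 12.78
tcp_pos: [594.0, -98.7, 29.2]
eef_rot: [0.714, 0.7, -0.003, 0.001]
force: [-5.9, -4.1, 0.8]
finger_gap: 40.9
finger_force: 52.5
```

Emit:
arm_command([
  {"translation": [0.003, 0, 0.001], "turn": [0, 0, 0]},
  {"translation": [0.003, 0, 0.001], "turn": [0, 0, 0]},
  {"translation": [0.003, 0, 0.001], "turn": [0, 0, 0]},
])

```text
time: 13.15
tcp_pos: [594.0, -98.5, 29.2]
eef_rot: [0.714, 0.7, -0.003, 0.001]
force: [-7.1, -5.3, 1.0]
finger_gap: 41.2
finger_force: 52.7
```

Emit:
arm_command([
  {"translation": [0.004, -0.003, 0.001], "turn": [0, 0, 0]},
  {"translation": [0.004, -0.003, 0.001], "turn": [0, 0, 0]},
  {"translation": [0.004, -0.003, 0.001], "turn": [0, 0, 0]},
])

```text
time: 13.52
tcp_pos: [593.9, -98.0, 29.2]
eef_rot: [0.714, 0.7, -0.003, 0.002]
force: [-5.6, -6.3, 1.1]
finger_gap: 40.7
finger_force: 52.5
```

Emit:
arm_command([
  {"translation": [0.004, -0.001, 0], "turn": [0, 0, 0]},
  {"translation": [0.004, -0.001, 0], "turn": [0, 0, 0]},
  {"translation": [0.004, -0.001, 0], "turn": [0, 0, 0]},
])

```text
time: 13.9
tcp_pos: [594.0, -97.9, 29.3]
eef_rot: [0.714, 0.7, -0.004, 0.003]
force: [-5.1, -7.9, -0.1]
finger_gap: 40.9
finger_force: 52.5
```

Emit:
arm_command([
  {"translation": [-0.004, -0.005, 0], "turn": [0, 0, 0]},
  {"translation": [-0.006, -0.008, 0], "turn": [0, 0, 0]},
  {"translation": [-0.006, -0.008, 0], "turn": [0, 0, 0]},
])

```text
time: 14.28
tcp_pos: [593.8, -97.9, 29.3]
eef_rot: [0.714, 0.7, -0.001, 0.003]
force: [-1.1, -6.3, -2.0]
finger_gap: 41.2
finger_force: 52.1
```

Emit:
arm_command([
  {"translation": [0, 0, 0], "turn": [0, 0, 0]},
  {"translation": [0, 0, 0], "turn": [0, 0, 0]},
  {"translation": [0, 0, 0], "turn": [0, 0, 0]},
  {"translation": [0, 0, -0.06], "turn": [0, 0, 0]},
  {"translation": [0, 0, -0.16], "turn": [0, 0, 0]},
  {"translation": [0, 0, -0.3], "turn": [0, 0, 0]},
  {"translation": [0, 0, -0.4], "turn": [0, 0, 0]},
  {"translation": [0, 0, -0.4], "turn": [0, 0, 0]},
], jaw=60)

```text
time: 15.28
tcp_pos: [594.7, -95.8, 132.1]
eef_rot: [0.714, 0.7, 0.002, 0.003]
force: [-0.3, -0.0, -0.2]
finger_gap: 60.1
finger_force: 0.0
```

```bash
python3 - <<'E'
from h import *
o=get_obs();print({k:np.round(o[k],2) for k in("tcp_pos","force","finger_gap","ft_torque")})
im,d,K,D,T=cam("wrist");P=cloud(d,K,D,T);cv2.imwrite("pics/w4.png",im)
np.savez("w4.npz",im=im,d=d,K=K,D=D,T=T)
m=((P[...,2]>46)&(P[...,2]<54)).astype(np.uint8)
n,l,s,c=cv2.connectedComponentsWithStats(m);i=1+s[1:,4].argmax()
r=cv2.minAreaRect(P[l==i][:,:2].astype(np.float32));print("tube",r,np.median(P[l==i][:,2]))
hsv=cv2.cvtColor(im,cv2.COLOR_BGR2HSV)
og=((hsv[...,0]>5)&(hsv[...,0]<25)&(hsv[...,1]>150)&(hsv[...,2]>100)).astype(np.uint8)
n,l,s,c=cv2.connectedComponentsWithStats(og);k=s[:,4]>60;print(s[k],ray(c[k],K,D,T,60).round(1))
E
```

```text
{'tcp_pos': array([594.69, -95.8 , 132.07]), 'force': array([-0.34, -0.02, -0.22]), 'finger_gap': np.float64(60.12), 'ft_torque': array([-0.01, -0.02, -0.04])}
tube ((595.3740844726562, -103.88835144042969), (85.79917907714844, 42.01606369018555), 88.65611267089844) 49.672824050805474
[[     0      0    512    384 195947]
 [    74    167     40     28    359]
 [   122    212     32     33    302]] [[ 602.3  -86.9   60. ]
 [ 488.1  -75.4   60. ]
 [ 515.7 -113.3   60. ]]
```

View pics/w4.png

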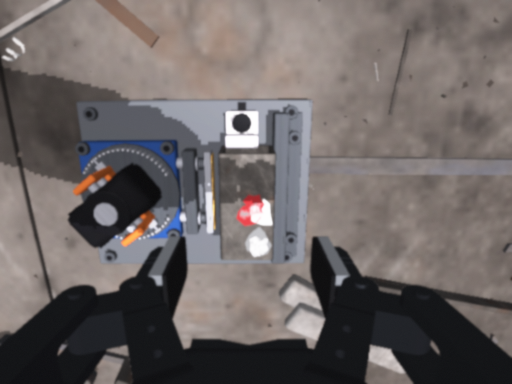

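The tube lies in the channel on the fence at (247,205) with its end at the stop (240,150); the knob's silver cap is at (106,214).

```bash
python3 - <<'E'
from h import *
z=np.load("w4.npz");im,d,K,D,T=[z[k] for k in("im","d","K","D","T")]
print("cap",ray([(106,214)],K,D,T,71).round(1))
c=ray([(311,99.5),(77,101.5)],K,D,T,8);print("plate far corners",c.round(1)," expect dx 195")
print("brass face/fence face at v=190,230 z26",ray([(215,190),(275,190),(215,230),(275,230)],K,D,T,26).round(1))
go([496,-97.5,120],np.pi/2+0.65-.02)
E
```

```text
cap [[498.2 -97.5  71. ]]
plate far corners [[649.5 -25.6   8. ]
 [457.8 -22.4   8. ]]  expect dx 195
brass face/fence face at v=190,230 z26 [[ 569.7  -95.4   26. ]
 [ 618.8  -96.4   26. ]
 [ 567.9 -130.9   26. ]
 [ 619.  -132.1   26. ]]
yaw -0.0187 translation [-0.0154, -0.3892, 0.0394] turn [0.0004, 0.0014, -0.7065]
```

Emit:
arm_command([
  {"translation": [0, -0.08, 0], "turn": [0, 0, -0.055]},
  {"translation": [-0.01, -0.16, 0], "turn": [0, 0, -0.11]},
  {"translation": [-0.015, -0.24, 0], "turn": [0, 0, -0.165]},
  {"translation": [-0.015, -0.32, 0], "turn": [0, 0, -0.22]},
  {"translation": [-0.015, -0.39, 0], "turn": [0, 0, -0.275]},
  {"translation": [-0.015, -0.39, 0], "turn": [0, 0, -0.33]},
  {"translation": [-0.015, -0.39, 0], "turn": [0, 0, -0.385]},
  {"translation": [-0.015, -0.39, 0], "turn": [0, 0, -0.44]},
], jaw=80)

```text
time: 16.32
tcp_pos: [493.3, -96.7, 127.0]
eef_rot: [0.101, 0.995, 0.0, -0.001]
force: [-0.8, -0.3, -0.5]
finger_gap: 80.4
finger_force: 0.0
```

Emit:
arm_command([
  {"translation": [0, 0, 0], "turn": [0, 0, -0.055]},
  {"translation": [0, 0, 0], "turn": [0, 0, -0.11]},
  {"translation": [0, 0, 0], "turn": [0, 0, -0.165]},
  {"translation": [0, 0, 0], "turn": [0, 0, -0.22]},
  {"translation": [0, 0, 0], "turn": [0, 0, -0.266]},
  {"translation": [0, 0, 0], "turn": [0, 0, -0.266]},
  {"translation": [0, 0, 0], "turn": [0, 0, -0.266]},
])

```text
time: 17.2
tcp_pos: [493.9, -97.0, 127.6]
eef_rot: [-0.308, 0.951, 0.0, -0.001]
force: [-1.2, -0.0, -0.2]
finger_gap: 80.0
finger_force: 0.0
```

```bash
python3 - <<'E'
from h import *
o=get_obs();print({k:np.round(o[k],2) for k in("tcp_pos","force","ft_torque","q")})
im,d,K,D,T=cam("wrist");P=cloud(d,K,D,T);cv2.imwrite("pics/w5.png",im)
np.savez("w5.npz",im=im,d=d,K=K,D=D,T=T)
m=((P[...,2]>66)&(P[...,2]<74)).astype(np.uint8)
n,l,s,c=cv2.connectedComponentsWithStats(m);i=1+s[1:,4].argmax()
r=cv2.minAreaRect(P[l==i][:,:2].astype(np.float32));print("knobtop",r,s[i])
go([496.3,-97,35],np.pi/2+0.65-.02)
E
```

```text
{'tcp_pos': array([493.95, -96.97, 127.63]), 'force': array([-1.21, -0.01, -0.22]), 'ft_torque': array([-0.01,  0.02,  0.03]), 'q': array([-0.32,  0.14, -0.42,  1.  ,  0.  , -0.95])}
knobtop ((496.95037841796875, -98.21532440185547), (57.820770263671875, 34.013118743896484), 34.87185287475586) [ 219  165   51   81 3639]
yaw 2.1975 translation [-0.0074, -0.0053, 0.3713] turn [0.0003, -0.0002, -0.001]
```

View pics/w5.png

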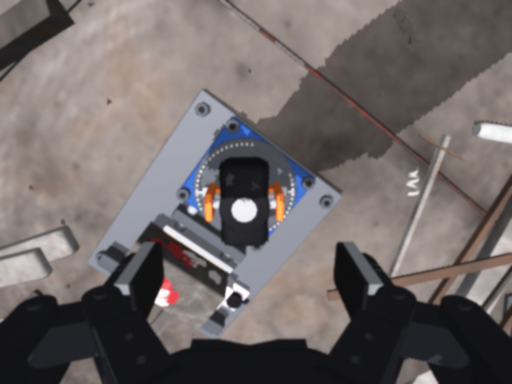

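The wrist view shows the knob at (244,203) with its tabs at (210,203) and (279,203), square between the fingers. I'll go down over it.

Emit:
arm_command([
  {"translation": [-0.006, -0.01, 0.05], "turn": [0, 0, 0.004]},
  {"translation": [-0.006, -0.01, 0.15], "turn": [0, 0, 0.004]},
  {"translation": [-0.006, -0.01, 0.25], "turn": [0, 0, 0.004]},
  {"translation": [-0.006, -0.01, 0.32], "turn": [0, 0, 0.004]},
  {"translation": [-0.006, -0.01, 0.36], "turn": [0, 0, 0.004]},
  {"translation": [-0.006, -0.01, 0.36], "turn": [0, 0, 0.004]},
  {"translation": [-0.006, -0.01, 0.36], "turn": [0, 0, 0.004]},
])

```text
time: 18.12
tcp_pos: [497.8, -98.5, 38.8]
eef_rot: [-0.303, 0.953, -0.0, 0.0]
force: [0.4, -0.4, -0.0]
finger_gap: 79.9
finger_force: 0.0
```

Emit:
arm_command([
  {"translation": [0, 0, 0], "turn": [0, 0, 0]},
  {"translation": [0, 0, 0], "turn": [0, 0, 0]},
  {"translation": [0, 0, 0], "turn": [0, 0, 0]},
  {"translation": [0, 0, 0], "turn": [0, 0, 0]},
], jaw=40, grip_force=25)

```text
time: 18.62
tcp_pos: [497.7, -98.1, 40.0]
eef_rot: [-0.303, 0.953, 0.0, 0.001]
force: [-2.8, 2.1, 9.4]
finger_gap: 44.7
finger_force: 25.2
```

```bash
python3 - <<'E'
from h import *
o=get_obs();print({k:np.round(o[k],3) for k in("tcp_pos","force","ft_torque","finger_gap","finger_force")})
y=R.from_quat(o["eef_rot"]).apply([0,1,0]);print(np.arctan2(y[1],y[0]),y)
E
```

```text
{'tcp_pos': array([497.749, -98.066,  39.971]), 'force': array([-2.794,  2.115,  9.439]), 'ft_torque': array([ 0.452,  0.592, -0.006]), 'finger_gap': np.float64(44.742), 'finger_force': np.float64(25.233)}
2.1867816414260544 [-5.77763002e-01  8.16204538e-01 -2.56339277e-04]
```

Emit:
arm_command([
  {"translation": [0, 0.003, -0.004], "turn": [0, 0, 0]},
  {"translation": [0, 0.005, -0.006], "turn": [0, 0, 0]},
  {"translation": [0, 0.005, -0.006], "turn": [0, 0, 0]},
])

```text
time: 19.0
tcp_pos: [497.6, -98.0, 40.2]
eef_rot: [-0.303, 0.953, -0.001, 0.001]
force: [1.7, -2.2, -1.3]
finger_gap: 44.3
finger_force: 26.8
```

Emit:
arm_command([
  {"translation": [0, 0, 0], "turn": [0, 0, 0.02]},
  {"translation": [0, 0, 0], "turn": [0, 0, 0.04]},
  {"translation": [0, 0, 0], "turn": [0, 0, 0.06]},
  {"translation": [0, 0, 0], "turn": [0, 0, 0.08]},
  {"translation": [0, 0, 0], "turn": [0, 0, 0.1]},
  {"translation": [0, 0, 0], "turn": [0, 0, 0.1]},
  {"translation": [0, 0, 0], "turn": [0, 0, 0.1]},
])

```text
time: 19.88
tcp_pos: [497.9, -98.5, 40.2]
eef_rot: [-0.151, 0.989, -0.001, 0.001]
force: [3.9, -4.0, -1.4]
finger_gap: 44.7
finger_force: 26.5
```

```bash
cat > st.py <<'E'
from h import *
o=get_obs();print({k:np.round(o[k],3) for k in("time","tcp_pos","force","ft_torque","finger_gap")})
y=R.from_quat(o["eef_rot"]).apply([0,1,0]);print("knob",round(2.187-np.arctan2(y[1],y[0]),4))
E
python3 st.py
```

```text
{'time': np.float64(19.875), 'tcp_pos': array([497.902, -98.509,  40.208]), 'force': array([ 3.869, -3.999, -1.364]), 'ft_torque': array([-0.791, -0.757, -0.028]), 'finger_gap': np.float64(44.68)}
knob 0.3139
```

Emit:
arm_command([
  {"translation": [-0.003, -0.006, 0], "turn": [0, 0, 0.02]},
  {"translation": [-0.003, -0.006, 0], "turn": [0, 0, 0.04]},
  {"translation": [-0.003, -0.006, 0], "turn": [0, 0, 0.06]},
  {"translation": [-0.003, -0.006, 0], "turn": [0, 0, 0.06]},
  {"translation": [-0.003, -0.006, 0], "turn": [0, 0, 0.06]},
])

```text
time: 20.5
tcp_pos: [498.0, -98.9, 40.2]
eef_rot: [-0.057, 0.998, -0.0, 0.0]
force: [1.1, -2.4, 2.4]
finger_gap: 44.5
finger_force: 27.6
```

```bash
python3 st.py
```

```text
{'time': np.float64(20.5), 'tcp_pos': array([498.03 , -98.946,  40.161]), 'force': array([ 1.065, -2.368,  2.419]), 'ft_torque': array([-0.641, -0.302,  0.015]), 'finger_gap': np.float64(44.455)}
knob 0.5019
```

Emit:
arm_command([
  {"translation": [0, 0, 0], "turn": [0, 0, 0.015]},
  {"translation": [0, 0, 0], "turn": [0, 0, 0.03]},
  {"translation": [0, 0, 0], "turn": [0, 0, 0.03]},
  {"translation": [0, 0, 0], "turn": [0, 0, 0.03]},
])

```text
time: 21.0
tcp_pos: [498.0, -99.1, 40.1]
eef_rot: [-0.01, 1.0, -0.001, 0.0]
force: [0.9, -4.2, 3.0]
finger_gap: 44.3
finger_force: 27.8
```

```bash
python3 st.py
```

```text
{'time': np.float64(21.0), 'tcp_pos': array([498.043, -99.086,  40.136]), 'force': array([ 0.89 , -4.248,  2.984]), 'ft_torque': array([-1.032, -0.236,  0.056]), 'finger_gap': np.float64(44.346)}
knob 0.5965
```

```bash
cat > st.py <<'E'
from h import *
q=[];f=[]
for i in range(6):
    o=get_obs();q.append(o["ft_torque"]);f.append(o["force"]);grab_frame("top")
y=R.from_quat(o["eef_rot"]).apply([0,1,0])
print("t",o["time"],o["tcp_pos"].round(1),"F",np.mean(f,0).round(1),"tz",np.round([x[2] for x in q],3),np.mean(q,0).round(4),"knob",round(2.187-np.arctan2(y[1],y[0]),4))
E
python3 st.py
```

```text
t 21.25 [498.  -99.1  40.1] F [ 0.8 -5.   3.4] tz [0.056 0.014 0.044 0.012 0.022 0.092] [-1.0896 -0.2369  0.0399] knob 0.597
```

Emit:
arm_command([
  {"translation": [0, 0, 0], "turn": [0, 0, 0.015]},
  {"translation": [0, 0, 0], "turn": [0, 0, 0.03]},
  {"translation": [0, 0, 0], "turn": [0, 0, 0.03]},
  {"translation": [0, 0, 0], "turn": [0, 0, 0.03]},
])

```text
time: 21.8
tcp_pos: [498.1, -99.3, 40.2]
eef_rot: [0.037, 0.999, -0.001, 0.0]
force: [0.9, -5.4, 4.0]
finger_gap: 44.6
finger_force: 27.9
```

```bash
python3 st.py
```

```text
t 22.05 [498.  -99.3  40.1] F [ 0.9 -5.5  3.6] tz [0.053 0.112 0.105 0.091 0.015 0.092] [-1.2112 -0.2415  0.0781] knob 0.6911
```

```bash
sed -i 's/range(6)/range(16)/' st.py; python3 st.py
```

```text
t 22.85 [498.  -99.3  40.1] F [ 1.1 -5.7  3.5] tz [0.1   0.112 0.136 0.084 0.089 0.079 0.124 0.152 0.15  0.075 0.11  0.096
 0.07  0.069 0.092 0.116] [-1.2172 -0.231   0.1033] knob 0.6911
```

Emit:
arm_command([
  {"translation": [0, 0, 0], "turn": [0, 0, 0.015]},
  {"translation": [0, 0, 0], "turn": [0, 0, 0.03]},
  {"translation": [0, 0, 0], "turn": [0, 0, 0.03]},
  {"translation": [0, 0, 0], "turn": [0, 0, 0.03]},
])

```text
time: 23.4
tcp_pos: [498.0, -99.5, 40.1]
eef_rot: [0.084, 0.996, -0.001, 0.0]
force: [0.6, -6.6, 4.8]
finger_gap: 44.5
finger_force: 27.9
```

```bash
python3 st.py
```

```text
t 24.15 [498.  -99.5  40.1] F [ 0.9 -6.   3.4] tz [0.211 0.14  0.167 0.158 0.211 0.186 0.158 0.173 0.207 0.185 0.186 0.163
 0.118 0.194 0.145 0.181] [-1.3205 -0.2146  0.174 ] knob 0.7852
```

Emit:
arm_command([
  {"translation": [-0.001, -0.006, 0], "turn": [0, 0, 0]},
  {"translation": [-0.001, -0.01, 0.0], "turn": [0, 0, 0]},
  {"translation": [-0.001, -0.01, 0.0], "turn": [0, 0, 0]},
])

```text
time: 24.58
tcp_pos: [498.0, -99.6, 40.1]
eef_rot: [0.084, 0.996, 0.002, 0.001]
force: [2.6, 1.1, 5.2]
finger_gap: 44.7
finger_force: 28.4
```

```bash
python3 st.py
```

```text
t 25.325 [498.  -99.6  40.1] F [1.8 0.6 4.9] tz [0.181 0.101 0.184 0.146 0.165 0.132 0.177 0.18  0.106 0.185 0.141 0.194
 0.182 0.198 0.135 0.155] [-0.0627 -0.3964  0.1601] knob 0.7842
```

Emit:
arm_command([
  {"translation": [0, 0, 0], "turn": [0, 0, 0.013]},
  {"translation": [0, 0, 0], "turn": [0, 0, 0.026]},
  {"translation": [0, 0, 0], "turn": [0, 0, 0.026]},
  {"translation": [0, 0, 0], "turn": [0, 0, 0.026]},
])

```text
time: 25.88
tcp_pos: [497.9, -99.7, 40.1]
eef_rot: [0.124, 0.992, 0.002, 0.0]
force: [2.2, 0.0, 5.1]
finger_gap: 44.2
finger_force: 28.4
```

```bash
python3 st.py
```

```text
t 26.625 [498.  -99.8  40.1] F [ 1.9 -0.3  5.3] tz [0.235 0.254 0.198 0.211 0.245 0.229 0.204 0.222 0.231 0.234 0.21  0.247
 0.257 0.242 0.235 0.236] [-0.159  -0.3609  0.2306] knob 0.8658
```

Emit:
arm_command([
  {"translation": [0, 0, 0], "turn": [0, 0, 0]},
  {"translation": [0, 0, 0], "turn": [0, 0, 0]},
  {"translation": [0, 0, 0], "turn": [0, 0, 0]},
  {"translation": [0, 0, 0], "turn": [0, 0, 0]},
  {"translation": [0, 0, -0.1], "turn": [0, 0, 0]},
  {"translation": [0, 0, -0.25], "turn": [0, 0, 0]},
  {"translation": [0, 0, -0.36], "turn": [0, 0, 0]},
  {"translation": [0, 0, -0.36], "turn": [0, 0, 0]},
], jaw=78)

```text
time: 27.68
tcp_pos: [499.6, -101.7, 132.3]
eef_rot: [0.125, 0.992, -0.0, 0.003]
force: [0.5, -0.1, -0.0]
finger_gap: 78.0
finger_force: 0.0
```

```bash
python3 - <<'E'
from h import *
o=get_obs();print({k:np.round(o[k],2) for k in("time","tcp_pos","force")})
im,d,K,D,T=cam("wrist");P=cloud(d,K,D,T)
m=((P[...,2]>66)&(P[...,2]<74)).astype(np.uint8)
n,l,s,c=cv2.connectedComponentsWithStats(m);i=1+s[1:,4].argmax()
r=cv2.minAreaRect(P[l==i][:,:2].astype(np.float32));print("knobtop",r)
m=((P[...,2]>46)&(P[...,2]<54)).astype(np.uint8)
n,l,s,c=cv2.connectedComponentsWithStats(m);i=1+s[1:,4].argmax()
r=cv2.minAreaRect(P[l==i][:,:2].astype(np.float32));print("tube",r)
y=R.from_quat(o["eef_rot"]).apply([0,1,0]);print("tool yaw",np.arctan2(y[1],y[0]))
a=cv2.resize(im[100:370,100:380],None,fx=2,fy=2);cv2.imwrite("pics/w6.png",a)
E
```

```text
{'time': np.float64(27.68), 'tcp_pos': array([ 499.61, -101.7 ,  132.34]), 'force': array([ 0.46, -0.09, -0.03])}
knobtop ((496.923828125, -97.691162109375), (33.806976318359375, 57.8712272644043), 77.62596130371094)
tube ((594.9741821289062, -104.31167602539062), (85.2928695678711, 43.093101501464844), 88.67899322509766)
tool yaw 1.3194337735253399
```

View pics/w6.png

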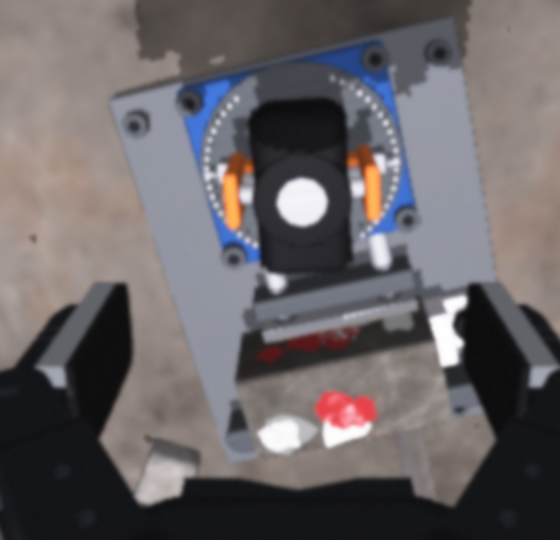

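The crop shows the knob turned with both orange tabs standing out evenly at (233,190) and (372,188), and the brass bar against the tube. By angle the knob moved about 0.825 rad, which is notch 8. One last check at the end stop.

Emit:
arm_command([
  {"translation": [-0.05, 0.01, 0], "turn": [0, 0, 0.055]},
  {"translation": [-0.1, 0.03, 0], "turn": [0, 0, 0.11]},
  {"translation": [-0.16, 0.05, 0], "turn": [0, 0, 0.165]},
  {"translation": [-0.22, 0.07, 0], "turn": [0, 0, 0.22]},
  {"translation": [-0.28, 0.09, 0], "turn": [0, 0, 0.275]},
  {"translation": [-0.33, 0.1, 0], "turn": [0, 0, 0.33]},
  {"translation": [-0.363, 0.114, 0], "turn": [0, 0, 0.385]},
  {"translation": [-0.363, 0.114, 0], "turn": [0, 0, 0.425]},
])

```text
time: 28.72
tcp_pos: [591.8, -95.6, 127.6]
eef_rot: [0.714, 0.7, -0.001, -0.001]
force: [0.1, 0.8, 0.1]
finger_gap: 77.9
finger_force: 0.0
```

Emit:
arm_command([
  {"translation": [0, 0, 0], "turn": [0, 0, 0]},
  {"translation": [0, 0, 0], "turn": [0, 0, 0]},
  {"translation": [0, 0, 0], "turn": [0, 0, 0]},
])

```text
time: 29.1
tcp_pos: [592.1, -95.9, 129.4]
eef_rot: [0.712, 0.702, -0.0, -0.0]
force: [-0.3, -0.3, 0.1]
finger_gap: 78.2
finger_force: 0.0
```

```bash
python3 - <<'E'
from h import *
o=get_obs();print({k:np.round(o[k],2) for k in("time","tcp_pos","force")})
im,d,K,D,T=cam("wrist");P=cloud(d,K,D,T)
w4=np.load("w4.npz")["im"]
m=((P[...,2]>46)&(P[...,2]<54)).astype(np.uint8)
n,l,s,c=cv2.connectedComponentsWithStats(m);i=1+s[1:,4].argmax()
r=cv2.minAreaRect(P[l==i][:,:2].astype(np.float32));print("tube",r,P[l==i][:,2].mean())
a=np.hstack([cv2.resize(x[80:280,180:310],None,fx=3,fy=3,interpolation=cv2.INTER_CUBIC) for x in(w4,im)]);cv2.imwrite("pics/w7.png",a)
E
```

```text
{'time': np.float64(29.1), 'tcp_pos': array([592.06, -95.92, 129.4 ]), 'force': array([-0.28, -0.3 ,  0.06])}
tube ((595.802001953125, -103.92230987548828), (86.11652374267578, 42.0509147644043), 88.9619369506836) 49.634439448869855
```

View pics/w7.png

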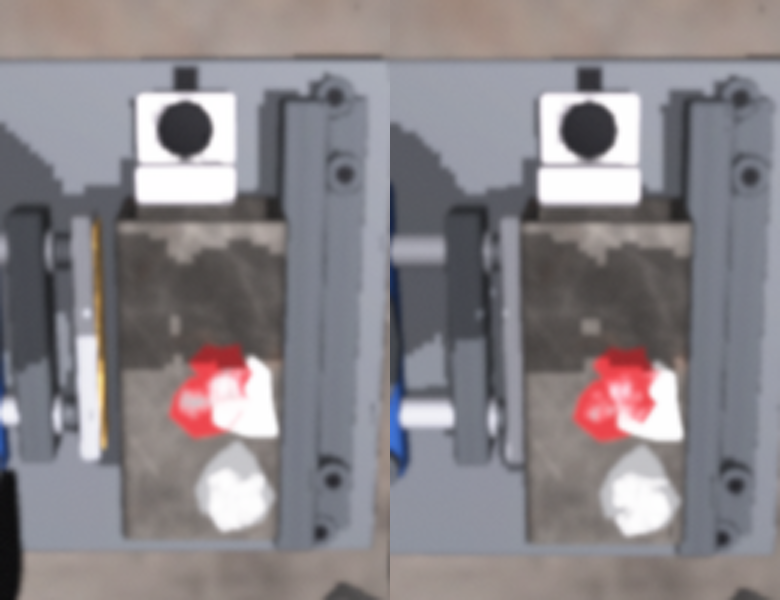

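The before/after views show the tube unmoved, with its end at the stop (590,205), its side on the fence, the jaw against it and the springs partly compressed. I'm handing the job in.

```bash
python3 -c "
from plant import *
print(job_done())"
```

```text
the job is handed in; nothing more can be done
None
```

The tube is loaded flat, butted against the end stop and seated on the fence. The knob is locked at about 0.84 rad (notch 8) with both tabs out, for an estimated clamping force of about 17 N, and the job was handed in at about 29 s with no verdict returned.

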